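# Move the data module between push-push docks

### The job

The joystick test bench has two identical push-push docks: one holds the black data module locked down, the other is empty with its carrier up. Press the module once so that its dock releases and raises it, lift it out leaving that dock's carrier up, set it upright into the empty dock and press it down until that dock clicks and keeps it locked down when you let go. Press slowly and gently, by feel: the click depth is unknown and the firm stop just behind it must not be forced; leave the joystick, the screwdriver and the tray where they are.

Things in the scene. Friction and masses are not known exactly. Their poses are not given: they have to be found in the camera images.
- dock_a: Dock holding the module at the start: a fixed grey metal block 100 (x) x 84 (y) x 76 (z) mm with an aluminium top; origin at the centre of its underside, x along its length, z up. Mid-top is the pocket, 44 (x) x 28 (y) mm, with a 5 mm 45-degree lead-in all round. Its floor is a sprung carrier, 40 mm below the top when up; the latch is inside.
- dock_b: The empty dock, built like dock_a (size, frame, pocket, carrier, pin, latch), but its click depth is its own; starts with its carrier up. A steel status pin (7 mm thick) moves with each dock's carrier: it passes through the top 38 mm from the pocket's centre towards the dock's +x and stands 22 mm above the top when the carrier is up.
- dock_a_mouth (a point): Centre of dock_a's pocket at the level of its flat top, 76 mm above the bench; axes as dock_a. Latch of either dock: press the raised carrier past its click depth and let go: it locks 4 to 6 mm above the click. Press a locked carrier about 6 mm deeper, to the stop, hold a moment and let go: it is freed and springs right up.
- dock_b_mouth (a point): Centre of dock_b's pocket at the level of its flat top, 76 mm above the bench; axes as dock_b. Pressing either dock slowly (10 mm/s; a damper drags much more if faster) takes 2.5 N at the top, rising to 5 to 9 N before the click; about 1 mm past the click a stop adds some 8 N per mm. At 12 to 14 N, pressed slowly, the click is past; over 22 N is forcing it.
- carrier_a (a joint): How far dock_a's carrier is down, m: 0 is up (released); it starts locked at 0.014 to 0.018.
- carrier_b (a joint): How far dock_b's carrier is down, m: 0 is up (released), where it starts. Its click lies anywhere from 0.018 to 0.0245 (unknown beforehand); it then rests locked 4 to 6 mm above that, at 0.012 to 0.020.
- module: Data module: an upright black plastic block 40 (x) x 24 (y) x 70 (z) mm, 0.08 to 0.17 kg, its bottom 4 mm stepped in 2 mm all round; origin at the centre of its underside, z up. Enters a pocket either way round, its x along the dock's x, 2 mm play a side. 30 mm of it shows above the dock when the carrier is up, 12 to 16 mm at the start. Pinch it across its 24 mm width (y).
- module_top (a point): Centre of the module's top face (steel strip on it), 70 mm above its underside; press here.
- joystick: Bystander: a loose black joystick on an 85 mm square flange with rubber bellows, 200 mm tall; origin at the centre of its underside.
- screwdriver: Bystander: a screwdriver lying on the bench.
- tray: Bystander: a loose grey parts tray 130 x 90 x 35 mm; origin at the centre of its underside.
Things that resemble listed ones, but are neither listed nor needed, are in the scene too. Of the things shaped like the module, the black one is meant.

How it is judged:
On the way, in this order (a step that is already met when the one before it is completed fails the run):
1. the first dock has been released: its carrier is up with the module still standing in it (value of joint carrier_a below 0.004 m and horizontal distance between module and dock_a below 0.006 m and z of module in the frame of dock_a below 0.042 m), for 0.1 s.
2. the module has been lifted out of the first dock (z of module in the frame of dock_a above 0.08 m), for 0.05 s.
3. the module has gone upright into the other dock's pocket (horizontal distance between module and dock_b below 0.006 m and z of module in the frame of dock_b below 0.045 m and angle between module's own z axis and vertical below 0.12 rad), for 0.1 s.
At the end, for the whole second after the job is handed in: the module stands upright (within 0.12 rad) in dock_b, within 6 mm of the pocket's axis, its underside less than 27 mm above the bench, on a carrier that stays locked down by itself (more than 11.5 mm down); dock_a's carrier is up (less than 4 mm down); all at rest and let go (value of joint carrier_b above 0.0115 m and velocity of joint carrier_b below 0.005 m/s and horizontal distance between module and dock_b below 0.006 m and z of module in the frame of dock_b below 0.027 m and angle between module's own z axis and vertical below 0.12 rad and linear speed of module below 0.02 m/s and value of joint carrier_a below 0.004 m); the robot touches nothing.
It fails at once if a dock or the module in it pressed with more than 22 N (contact force between any of module, the arm, the fingers and dock_a above 22 N or contact force between any of module, the arm, the fingers and dock_b above 22 N).
It fails at once if the joystick, the screwdriver or the tray pushed more than 20 mm (distance of any of joystick, screwdriver, tray from where it was at the start of the episode above 0.02 m).
It also fails if it takes over 61 s, if anything falls off the work surface, if the arm or the gripper's body presses on something with over 40 N, if the wrist force passes 120 N, or if a joint passes its speed limit or range.

### The arm

A 6-joint arm with a two-finger parallel gripper is mounted at the origin on the work surface. World frame = base frame: x ahead of the robot, y to its left, z up, the work surface at z = 0. Lengths are in m, angles in rad, forces in N, time in s.
With the tool pointing down it reaches from about 0.375 to 0.975 m from the base axis. Payload 3.8 kg.
Tool frame: the origin (TCP) lies at the very end of the fingers, on their centre line; the grasp point (between the pads) lies 19 mm behind it; z points along the fingers, y is the direction in which the jaws open and shut (so a half turn about z gives the same grasp; the last joint's range is limited). The gripper opens to 85 mm and grips with 20 to 120 N. Pads are 22 mm wide; open, the fingers measure 114 mm over their backs; the gripper's body (76 mm by 85 mm) begins 54 mm behind the grasp point. The pads swing forward as they close: fully open they stand 13 mm farther back than shut.
Start: joints at [-1.28, 0.264, 1.604, -0, 1.274, -0.037], TCP at [0.217, -0.639, 0.231] pointing down, gripper open.
Joint ranges: [-2.63, 2.63], [-0.94, 2.18], [0.31, 2.57], [-1.31, 4.45], [0, 2.66], [-2.55, 2.55]. Speed limits (rad/s): [2.57, 2.57, 3.14, 3.14, 3.14, 3.14].

### API

Orientations are given as a rotation vector (axis times angle).
In Python, from workcell import manip gives the robot as it stands. The module is installed in compiled form; this text tells all that it offers.
- The arm moves only by the tool step_arm, never from a script. Its argument "plan" is one flat list of numbers, 6 for each row, row after row: the shift along the world's x, y, z in m, then the turn, a rotation vector about the world's x, y, z in rad. A call has 1 to 12 rows; each row shifts and turns the commanded pose from where the row before left it; what a row does not reach is not made up. A row lasts 1/8 s, in which the tool goes at most 62.5 mm and 10.7 degrees, less where a joint would pass 70% of its speed; a pose out of reach is approached as far as the arm can. A call is refused whole if a number of a shift passes 0.0625 or a number of a turn 0.188, either way. A call with a gripper value outside its range is refused whole. "gripper" is the closure, from -1 (fully open) to 1 (shut), set as the call begins (left out, the last holds). The fingers move at their own pace and stop on an object; "grip_force" is the grip in N (left out, the last holds). Time passes only in rows, so rows that do not move let the fingers close. It gives the time, the measured TCP pose, the force and the opening at its end, in the units of the state.
- manip.get_state(): the state, without advancing time (a new reading comes with each control period).
- manip.capture(name): name is "side" or "top" or "wrist"; returns a dict with "frame" (400x640x3 uint8, red, green, blue), "z_map" (400x640 float32, m along the optical axis (not along the pixel's ray), 0 where there is no reading), "vfov" (degrees; the focal length in pixels is half the picture's height over the tangent of half this angle, whatever the lens; pixels are square), "cx", "cy" (the principal point, pixels), "D" ([k1, k2, p1, p2, k3] as OpenCV has them; the pictures are not rectified), "rvec" (rotation vector, rad) and "tvec" (3), from world to camera coordinates, as OpenCV has them; the wrist camera has in their place "hand_eye" (4x4, takes a point from camera to tool coordinates, whose origin is the TCP and whose axes are the flange's). Camera axes: x right, y down, z forward; pixel columns grow to the right and rows downward; lengths in m; the calibration is good to about 2 mm. A picture is of the moment at which its call begins: read the wrist's pose just before it.
- manip.sign_off(): hands the job in, once; it reports no verdict.
The state is a dict: "clock": time; "qpos": joint angles; "dq": joint speeds; "tau": joint torques, N m; "eef_pos": TCP position; "eef_rot": TCP orientation; "force": force on the tool from outside, world axes, zero at the start; "ft_torque": the same for the moment, N m; "opening": finger opening in m.
Only numpy, scipy, OpenCV 4.12 (cv2) and the standard library are available. Lean on these libraries where they do the work, as an engineer would, in place of code of your own. Each camera call takes 0.05 s, during which the arm holds its last target.

## Working session

There is one attempt and no reset: what is moved stays moved. The work goes in short steps, Python scripts to look and compute and a tool call to move; the robot and the scene stay as the last step left them, time stands still between calls to the robot, and variables do not carry over. Pictures are saved under pics/ and viewed, and the job is handed in when it is done.

Besides the shell and the picture viewer there is one more tool, called by a JSON object that holds its "method" and its "body", one argument or row to a line. step_arm: Moves the arm, as the interface text tells. Its arguments: {"type":"object","properties":{"plan":{"type":"array"},"gripper":{"type":"number"},"grip_force":{"type":"number"}},"required":["plan"]}

```bash
mkdir -p pics; cat > h.py <<'E'
import numpy as np, cv2
from workcell import manip
def K(c):
    f=200/np.tan(np.radians(c['vfov'])/2)
    return np.array([[f,0,c['cx']],[0,f,c['cy']],[0,0,1.]])
def T(c,s=None):
    # camera->world
    M=np.eye(4)
    if 'hand_eye' in c:
        M[:3,:3]=cv2.Rodrigues(np.array(s['eef_rot'],float))[0]; M[:3,3]=s['eef_pos']
        return M@np.array(c['hand_eye'])
    R=cv2.Rodrigues(np.array(c['rvec'],float))[0]
    M[:3,:3]=R.T; M[:3,3]=-R.T@np.array(c['tvec'],float).ravel(); return M
def rays(c,uv):
    p=cv2.undistortPoints(np.array(uv,float).reshape(-1,1,2),K(c),np.array(c['D'],float)).reshape(-1,2)
    return np.c_[p,np.ones(len(p))]
def onplane(c,uv,z,s=None):
    M=T(c,s); d=rays(c,uv)@M[:3,:3].T; o=M[:3,3]
    return o+d*((z-o[2])/d[:,2])[:,None]
def bydepth(c,uv,s=None):
    uv=np.array(uv); zz=np.array([c['z_map'][int(round(v)),int(round(u))] for u,v in uv])
    M=T(c,s); return (rays(c,uv)*zz[:,None])@M[:3,:3].T+M[:3,3]
def cloud(c,s=None):
    v,u=np.mgrid[0:400,0:640]; uv=np.c_[u.ravel(),v.ravel()]
    z=c['z_map'].ravel(); M=T(c,s)
    P=(rays(c,uv)*z[:,None])@M[:3,:3].T+M[:3,3]; P[z==0]=np.nan
    return P.reshape(400,640,3)
E
python3 - <<'E'
from h import *
s=manip.get_state(); print(s)
import pickle
D={}
for n in ['side','top','wrist']:
    c=manip.capture(n); D[n]=c; cv2.imwrite(f'pics/{n}0.png',c['frame'][:,:,::-1]); print(n,c['vfov'],c['cx'],c['cy'],c['D'],T(c,s)[:3,3])
D['s']=s
pickle.dump(D,open('d0.pkl','wb'))
E
```

```text
{'clock': 0.0, 'qpos': array([-1.27993326e+00,  2.64802553e-01,  1.60540396e+00,  3.17472701e-05,
        1.27371607e+00, -3.69007749e-02]), 'dq': array([ 0.00097783, -0.00151663,  0.00099138,  0.0001819 ,  0.0027448 ,
        0.00057626]), 'tau': array([ 2.11604900e-03, -5.15109408e+01, -3.67313647e+01, -4.18812078e-06,
        1.27933591e-02,  1.75169464e-05]), 'eef_pos': array([ 0.2170923 , -0.63834195,  0.22991258]), 'eef_rot': array([-3.09721803e+00, -5.12156610e-01,  4.15893867e-04]), 'force': array([ 0.47491287,  0.01291683, -0.09415259]), 'ft_torque': array([-0.06441981,  0.03859314, -0.00754902]), 'opening': 0.085377548490547}
side 44.37969671749827 306.20041174345886 194.43782975279018 [-0.13122549  0.          0.          0.          0.        ] [-0.08698294  0.68774729  0.66825451]
top 57.593139095333655 313.47779751058766 194.12727209361128 [-0.0765361  0.         0.         0.         0.       ] [4.84678289e-01 9.36437761e-04 9.36826209e-01]
wrist 66.35618404958694 322.70477979121506 202.5386720327981 [-0.02020864  0.          0.          0.          0.        ] [ 0.29211257 -0.61414362  0.37149385]
```

View pics/top0.png

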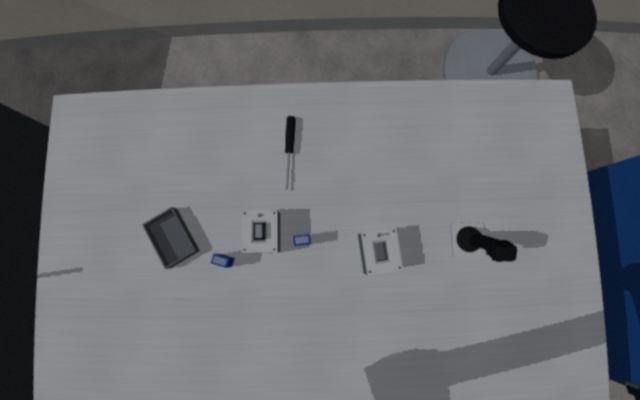

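View pics/side0.png

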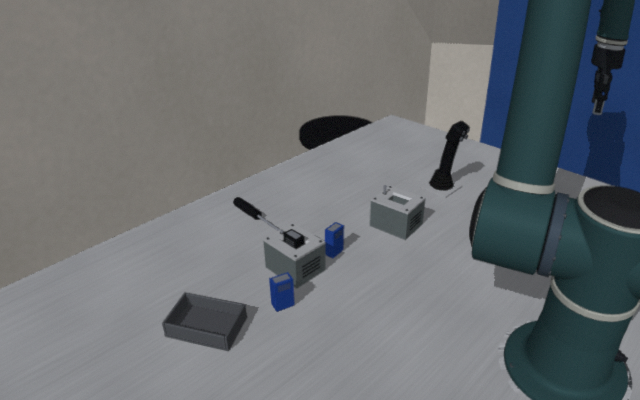

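View pics/wrist0.png

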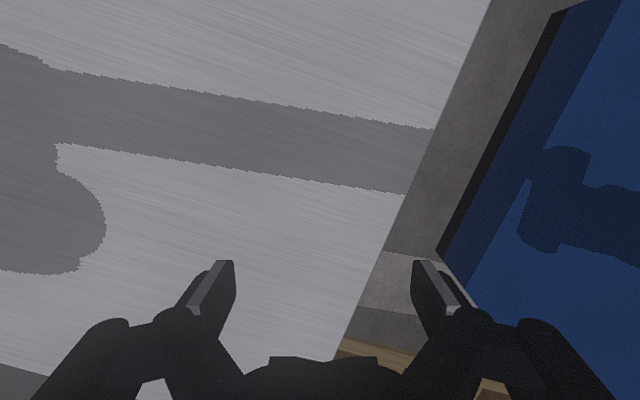

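Module candidates in the top view are the black block in the left dock at (260,231) and two blue blocks at (222,260) and (302,240). The task wants the black one. The empty dock is at (380,251). I'll crop to check this and measure.

```bash
python3 - <<'E'
from h import *; import pickle
D=pickle.load(open('d0.pkl','rb')); c=D['top']
f=c['frame'][:,:,::-1]
a=cv2.resize(f[200:280,200:330],None,fx=6,fy=6,interpolation=cv2.INTER_CUBIC)
b=cv2.resize(f[210:290,340:420],None,fx=6,fy=6,interpolation=cv2.INTER_CUBIC)
cv2.imwrite('pics/ca.png',a);cv2.imwrite('pics/cb.png',b)
P=cloud(c)
top=(abs(P[...,2]-.076)<.006).astype(np.uint8)
n,l,st,ce=cv2.connectedComponentsWithStats(top)
for i in range(1,n):
    if st[i,4]>150:
        pts=P[l==i]; print(st[i],ce[i],np.nanmean(pts,0))
        r=cv2.minAreaRect(pts[:,:2].astype(np.float32)); print(r, cv2.boxPoints(r).round(4).tolist())
for u,v in [(222,260),(302,240),(260,231),(380,251),(470,240),(500,250),(261,215),(380,235)]:
    print((u,v),bydepth(c,[(u,v)]).round(3))
E
```

```text
[ 241  210   37   43 1249] [259.14331465 231.19775821] [0.53748059 0.13413229 0.07580459]
((0.5381034016609192, 0.13450554013252258), (0.09703489392995834, 0.08626316487789154), 0.16422635316848755) [[0.4894999861717224, 0.17749999463558197], [0.48969998955726624, 0.09120000153779984], [0.5867000222206116, 0.09149999916553497], [0.5864999890327454, 0.1777999997138977]]
[ 361  227   42   48 1278] [381.47261346 251.11580595] [ 0.482585   -0.15250041  0.07630666]
((0.48356345295906067, -0.15300828218460083), (0.10067424178123474, 0.0851762443780899), 6.109948635101318) [[0.42899999022483826, -0.11599999666213989], [0.43799999356269836, -0.20069999992847443], [0.538100004196167, -0.1899999976158142], [0.5291000008583069, -0.10530000180006027]]
(222, 260) [[0.472 0.224 0.07 ]]
(302, 240) [[0.514 0.033 0.071]]
(260, 231) [[0.537 0.13  0.091]]
(380, 251) [[ 0.483 -0.156  0.038]]
(470, 240) [[ 0.501 -0.373  0.059]]
(500, 250) [[ 0.476 -0.373  0.202]]
(261, 215) [[0.576 0.129 0.077]]
(380, 235) [[ 0.519 -0.147  0.099]]
```

View pics/ca.png

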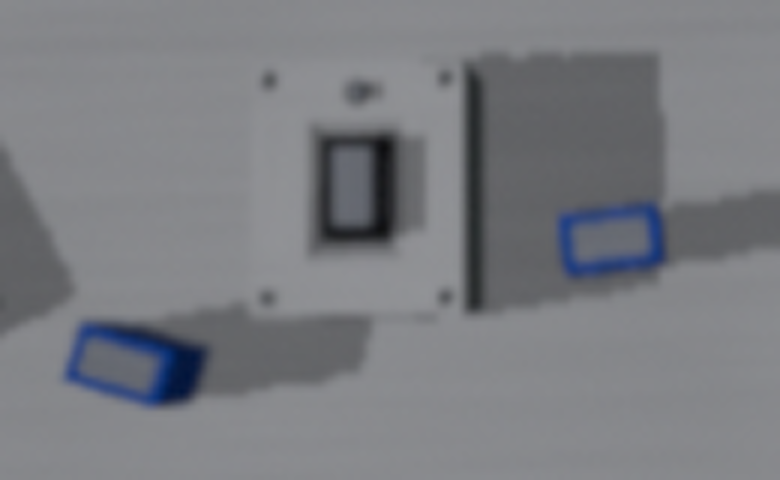

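View pics/cb.png

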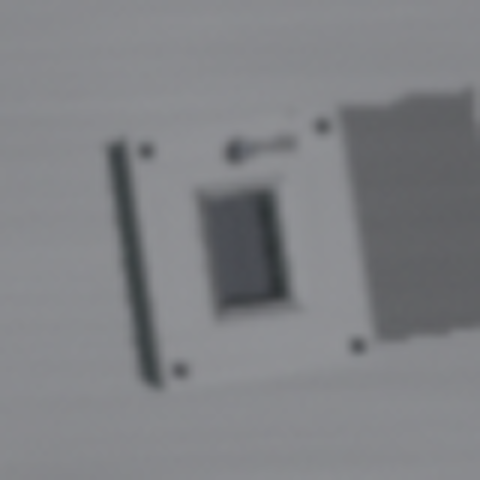

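The crop shows the black module with its steel strip in the left dock, dock_a, at (259,231). Its pin is to +x and nearly flush. The empty dock_b is at (381,251), turned about 6°, with its pin raised. I'll move over dock_a with the fingers shut.

{"method": "step_arm", "body": {
  "plan": [0.025, 0.04, 0.04, 0, 0, -0.027, 0.025, 0.04, 0.04, 0, 0, -0.027, 0.025, 0.055, 0, 0, 0, -0.0274, 0.025, 0.055, 0, 0, 0, -0.0274, 0.025, 0.055, 0, 0, 0, -0.0274, 0.025, 0.055, 0, 0, 0, -0.0274, 0.025, 0.055, 0, 0, 0, -0.0274, 0.025, 0.055, 0, 0, 0, -0.0274, 0.025, 0.055, 0, 0, 0, -0.0274, 0.025, 0.055, 0, 0, 0, -0.0274, 0.025, 0.055, 0, 0, 0, -0.0274, 0.025, 0.055, 0, 0, 0, -0.0274],
  "gripper": 1,
  "grip_force": 40
}}

```text
clock: 1.65
eef_pos: [0.5177, -0.0071, 0.3112]
eef_rot: [3.141, -0.002, 0.0]
force: [1.1, -0.4, 0.2]
opening: 0.0001
```

{"method": "step_arm", "body": {
  "plan": [0.006, 0.047, -0.03, 0, 0, 0, 0.005, 0.047, -0.03, 0, 0, 0, 0.005, 0.047, -0.03, 0, 0, 0, 0, 0, 0, 0, 0, 0, 0, 0, 0, 0, 0, 0]
}}

```text
clock: 2.28
eef_pos: [0.5332, 0.1318, 0.2213]
eef_rot: [3.141, 0.001, -0.001]
force: [-0.0, -0.3, -0.1]
opening: 0.0005
```

```bash
cat > look.py <<'E'
import sys,pickle
from h import *
n=sys.argv[1]; s=manip.get_state(); c=manip.capture('wrist')
pickle.dump((s,c),open(n+'.pkl','wb')); cv2.imwrite(f'pics/{n}.png',c['frame'][:,:,::-1])
R=cv2.Rodrigues(s['eef_rot'])[0]; print(s['clock'],s['eef_pos'].round(4),'yaw',np.arctan2(R[1,0],R[0,0]).round(4),'zaxis',R[:,2].round(4),s['force'].round(2),s['opening'],s['qpos'].round(2))
E
python3 look.py w1
```

```text
2.275 [0.5332 0.1318 0.2213] yaw 0.0007 zaxis [-4.e-04 -7.e-04 -1.e+00] [-0.02 -0.31 -0.13] 0.00048220318559948105 [ 0.2   0.03  1.89 -0.    1.22  1.77]
```

View pics/w1.png

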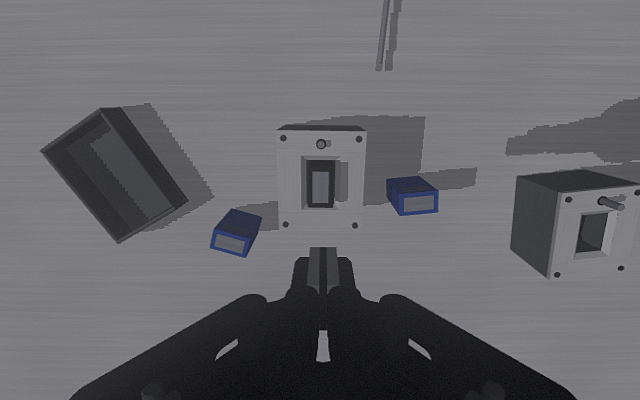

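The wrist view shows dock_a at (321,180) with the black module and its strip at (320,187). The blue blocks flank it at (236,234) and (411,196), and dock_b is at right at (590,230). I'll measure the screws, strip and pin.

```bash
cat > meas.py <<'E'
import sys,pickle
from h import *
s,c=pickle.load(open(sys.argv[1]+'.pkl','rb')); P=cloud(c,s)
z=P[...,2]
top=((abs(z-.076)<.005)&(c['frame'].min(2)>90)).astype(np.uint8)
n,l,st,ce=cv2.connectedComponentsWithStats(top)
for i in range(1,n):
    if st[i,4]<800: continue
    x,y,w,h=st[i,:4]
    pts=onplane(c,np.argwhere(l==i)[:,::-1],.076,s)
    r=cv2.minAreaRect(pts[:,:2].astype(np.float32)); print('top',st[i],'rect',r)
    # dark holes inside
    sub=(l[y:y+h,x:x+w]!=i).astype(np.uint8)
    hull=np.zeros((400,640),np.uint8); cv2.fillConvexPoly(hull,cv2.convexHull(np.argwhere(l==i)[:,::-1].astype(np.int32)),1)
    g=((hull>0)&(l!=i)).astype(np.uint8)
    m,L,S,C=cv2.connectedComponentsWithStats(g)
    for j in range(1,m):
        if S[j,4]>12: print('  hole',S[j].tolist(),C[j].round(1),onplane(c,[C[j]],.076,s)[0].round(4))
m=(z>.086)&(z<.112)&(np.abs(P[...,1]-.13)<.06)
print('module z',np.nanmedian(z[m]),'cent',np.nanmean(P[m],0),m.sum())
E
python3 meas.py w1
python3 - <<'E'
from h import *; import pickle
s,c=pickle.load(open('w1.pkl','rb'))
cv2.imwrite('pics/w1a.png',cv2.resize(c['frame'][115:245,265:380,::-1],None,fx=4.5,fy=4.5,interpolation=cv2.INTER_CUBIC))
E
```

```text
top [ 275  130   92  102 6573] rect ((0.5390043258666992, 0.13300113379955292), (0.08377975970506668, 0.09970980882644653), 89.17691040039062)
  hole [311, 130, 28, 1, 28] [324.5 130. ] [0.589  0.1287 0.076 ]
  hole [275, 133, 1, 14, 14] [275.  139.5] [0.5804 0.1745 0.076 ]
  hole [280, 135, 7, 6, 34] [282.9 137.6] [0.5821 0.1672 0.076 ]
  hole [356, 136, 6, 7, 34] [358.5 138.7] [0.5811 0.0973 0.076 ]
  hole [316, 139, 12, 10, 90] [320.8 143.7] [0.5766 0.1321 0.076 ]
  hole [301, 156, 43, 53, 1854] [320.2 182.3] [0.5396 0.1328 0.076 ]
  hole [276, 162, 1, 15, 15] [276. 169.] [0.5527 0.1749 0.076 ]
  hole [346, 173, 2, 20, 21] [347.  182.6] [0.5393 0.107  0.076 ]
  hole [277, 191, 1, 15, 15] [277. 198.] [0.5238 0.1753 0.076 ]
  hole [283, 221, 6, 7, 29] [285.2 224. ] [0.4964 0.1682 0.076 ]
  hole [352, 222, 7, 7, 32] [354.7 225.2] [0.495  0.0981 0.076 ]
  hole [318, 231, 38, 1, 38] [336.5 231. ] [0.4886 0.1164 0.076 ]
top [ 547  185   93   96 5563] rect ((0.48397061228752136, -0.15092718601226807), (0.10089074820280075, 0.087806835770607), 5.632252216339111)
  hole [560, 189, 38, 5, 47] [576.8 190.6] [ 0.5314 -0.1209  0.076 ]
  hole [634, 189, 6, 7, 31] [636.8 192.4] [ 0.5297 -0.1834  0.076 ]
  hole [597, 195, 28, 16, 246] [611.3 202.7] [ 0.5189 -0.16    0.076 ]
  hole [565, 196, 8, 7, 37] [568.1 199.2] [ 0.5225 -0.1143  0.076 ]
  hole [552, 210, 5, 29, 33] [553.8 223.1] [ 0.4969 -0.1057  0.076 ]
  hole [574, 212, 38, 43, 1112] [591.8 232.6] [ 0.4861 -0.1489  0.076 ]
  hole [550, 240, 2, 13, 16] [550.6 246.4] [ 0.4707 -0.1086  0.076 ]
  hole [618, 266, 6, 5, 26] [620.5 267.8] [ 0.4444 -0.193   0.076 ]
  hole [554, 272, 7, 6, 31] [556.7 274.5] [ 0.4369 -0.1234  0.076 ]
module z 0.08937927019739206 cent [0.53964755 0.13282646 0.08932495] 1079
```

View pics/w1a.png

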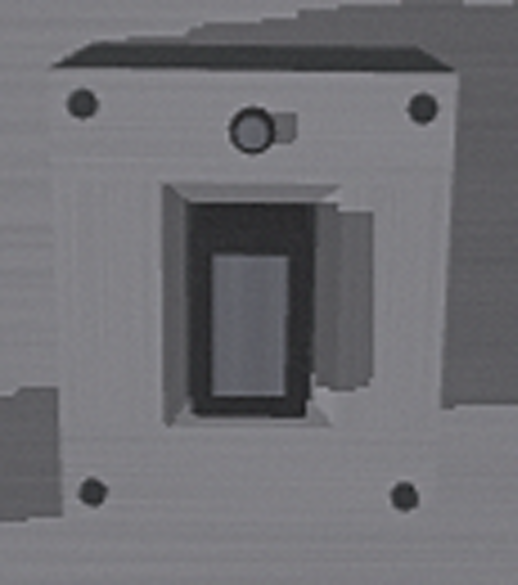

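{"method": "step_arm", "body": {
  "plan": [0.006, 0.001, -0.04, 0, 0, -0.013, 0, 0, -0.04, 0, 0, 0, 0, 0, -0.03, 0, 0, 0, 0, 0, -0.012, 0, 0, 0, 0, 0, -0.001, 0, 0, 0, 0, 0, -0.001, 0, 0, 0]
}}

```text
clock: 3.08
eef_pos: [0.5409, 0.1328, 0.0992]
eef_rot: [-3.141, 0.022, -0.005]
force: [0.1, -0.2, -0.3]
opening: -0.0002
```

```bash
python3 look.py w2
```

```text
3.075 [0.5409 0.1328 0.0992] yaw -0.0138 zaxis [ 3.3e-03  6.0e-04 -1.0e+00] [ 0.08 -0.16 -0.34] -0.0001784056536767071 [ 0.2   0.16  1.99 -0.    0.99  1.78]
```

View pics/w2.png

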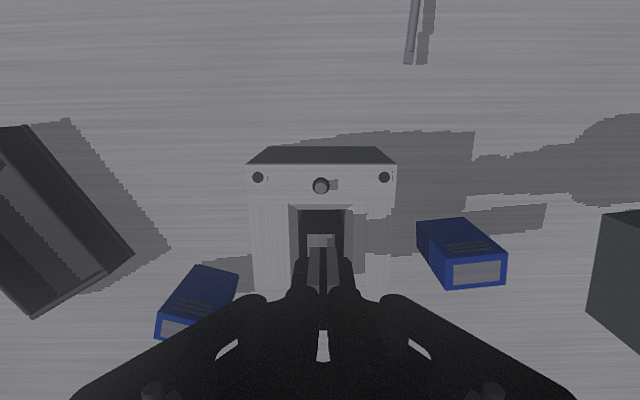

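The fingertips are centred over the strip at (320,245). Now I'll descend slowly until I feel contact.

{"method": "step_arm", "body": {
  "plan": [0, 0, -0.002, 0, 0, 0, 0, 0, -0.002, 0, 0, 0, 0, 0, -0.002, 0, 0, 0, 0, 0, -0.001, 0, 0, 0, 0, 0, -0.001, 0, 0, 0, 0, 0, -0.001, 0, 0, 0, 0, 0, -0.001, 0, 0, 0]
}}

```text
clock: 4.0
eef_pos: [0.5395, 0.133, 0.0876]
eef_rot: [-3.141, 0.021, -0.001]
force: [-1.7, -0.0, 3.2]
opening: -0.0
```

{"method": "step_arm", "body": {
  "plan": [0, 0, -0.001, 0, 0, 0, 0, 0, -0.001, 0, 0, 0]
}}

```text
clock: 4.25
eef_pos: [0.5394, 0.133, 0.0853]
eef_rot: [-3.141, 0.021, -0.0]
force: [-1.6, -0.2, 3.5]
opening: 0.0003
```

{"method": "step_arm", "body": {
  "plan": [0, 0, -0.001, 0, 0, 0]
}}

```text
clock: 4.38
eef_pos: [0.5394, 0.133, 0.0843]
eef_rot: [-3.142, 0.021, -0.0]
force: [-1.4, -0.2, 4.3]
opening: -0.0002
```

{"method": "step_arm", "body": {
  "plan": [0, 0, -0.001, 0, 0, 0]
}}

```text
clock: 4.5
eef_pos: [0.5394, 0.133, 0.0833]
eef_rot: [-3.141, 0.021, -0.0]
force: [-0.0, 0.2, 4.5]
opening: -0.0001
```

{"method": "step_arm", "body": {
  "plan": [0, 0, -0.0005, 0, 0, 0]
}}

```text
clock: 4.62
eef_pos: [0.5395, 0.133, 0.083]
eef_rot: [-3.141, 0.021, -0.0]
force: [-1.7, 0.1, 6.7]
opening: -0.0
```

{"method": "step_arm", "body": {
  "plan": [0, 0, -0.0005, 0, 0, 0]
}}

```text
clock: 4.75
eef_pos: [0.5396, 0.133, 0.0828]
eef_rot: [-3.141, 0.021, -0.001]
force: [-2.3, -0.9, 8.9]
opening: 0.0001
```

{"method": "step_arm", "body": {
  "plan": [0, 0, -0.0005, 0, 0, 0]
}}

```text
clock: 4.88
eef_pos: [0.5398, 0.1331, 0.0827]
eef_rot: [-3.141, 0.021, -0.001]
force: [-3.0, -0.7, 9.8]
opening: 0.0001
```

{"method": "step_arm", "body": {
  "plan": [0, 0, -0.0004, 0, 0, 0]
}}

```text
clock: 5.0
eef_pos: [0.5399, 0.1331, 0.0826]
eef_rot: [-3.141, 0.021, -0.002]
force: [-3.5, 0.5, 11.7]
opening: -0.0003
```

{"method": "step_arm", "body": {
  "plan": [0, 0, 0, 0, 0, 0, 0, 0, 0, 0, 0, 0]
}}

```text
clock: 5.25
eef_pos: [0.54, 0.1331, 0.0827]
eef_rot: [-3.141, 0.021, -0.002]
force: [-3.4, -0.8, 10.4]
opening: 0.0004
```

{"method": "step_arm", "body": {
  "plan": [0, 0, -0.0006, 0, 0, 0, 0, 0, -0.0004, 0, 0, 0, 0, 0, 0, 0, 0, 0]
}}

```text
clock: 5.62
eef_pos: [0.5404, 0.1332, 0.0824]
eef_rot: [-3.141, 0.021, -0.003]
force: [-4.1, -0.1, 14.5]
opening: -0.0001
```

{"method": "step_arm", "body": {
  "plan": [0, 0, 0, 0, 0, 0]
}}

```text
clock: 5.75
eef_pos: [0.5403, 0.1332, 0.0823]
eef_rot: [-3.141, 0.021, -0.003]
force: [-3.5, -0.7, 13.5]
opening: 0.0002
```

{"method": "step_arm", "body": {
  "plan": [0, 0, 0.004, 0, 0, 0, 0, 0, 0.005, 0, 0, 0, 0, 0, 0.006, 0, 0, 0, 0, 0, 0.008, 0, 0, 0]
}}

```text
clock: 6.25
eef_pos: [0.5389, 0.1328, 0.1031]
eef_rot: [3.141, -0.021, -0.002]
force: [-0.3, -0.9, 0.4]
opening: -0.0004
```

{"method": "step_arm", "body": {
  "plan": [0, 0, 0.03, 0, 0, 0, 0, 0, 0.05, 0, 0, 0, 0, 0, 0.025, 0, 0, 0, 0, 0, 0, 0, 0, 0]
}}

```text
clock: 6.75
eef_pos: [0.5413, 0.1333, 0.2115]
eef_rot: [-3.14, 0.021, -0.009]
force: [0.4, -0.8, -0.4]
opening: 0.0002
```

```bash
python3 look.py w3; python3 meas.py w3
```

```text
6.75 [0.5413 0.1333 0.2115] yaw -0.0132 zaxis [ 0.0059  0.0012 -1.    ] [ 0.42 -0.76 -0.43] 0.0002142310477455687 [ 0.2   0.05  1.88 -0.    1.2   1.78]
top [ 276  141   93  102 6521] rect ((0.5395295023918152, 0.1329462230205536), (0.08369281142950058, 0.09904889017343521), 89.20623016357422)
  hole [277, 141, 46, 1, 46] [299.5 141. ] [0.5893 0.1523 0.076 ]
  hole [280, 146, 7, 7, 36] [283.5 149.2] [0.5822 0.1671 0.076 ]
  hole [358, 146, 7, 7, 37] [361.  149.2] [0.5812 0.0971 0.076 ]
  hole [317, 150, 11, 13, 110] [322.  155.8] [0.5758 0.1324 0.076 ]
  hole [302, 167, 53, 59, 2117] [322.3 196.3] [0.5374 0.1327 0.076 ]
  hole [284, 234, 6, 6, 29] [286.7 236.6] [0.4964 0.1684 0.076 ]
  hole [355, 234, 6, 6, 31] [357.5 236.6] [0.4954 0.0984 0.076 ]
top [ 556  194   84   97 5298] rect ((0.483900785446167, -0.15118171274662018), (0.10094094276428223, 0.0875987857580185), 6.103137493133545)
  hole [607, 202, 29, 18, 267] [620.9 210.9] [ 0.5186 -0.1597  0.076 ]
  hole [574, 205, 7, 7, 35] [577.  207.7] [ 0.5225 -0.1145  0.076 ]
  hole [584, 220, 37, 46, 1153] [601.3 241.4] [ 0.4861 -0.1486  0.076 ]
  hole [560, 239, 3, 12, 13] [560.7 244.1] [ 0.4839 -0.107   0.076 ]
  hole [557, 262, 3, 13, 14] [557.6 268.2] [ 0.4564 -0.1101  0.076 ]
  hole [628, 274, 8, 6, 31] [631.6 276.7] [ 0.4444 -0.1931  0.076 ]
  hole [563, 282, 7, 6, 29] [565.7 284.2] [ 0.4371 -0.1233  0.076 ]
  hole [595, 284, 22, 3, 24] [605.2 284.9] [ 0.4351 -0.1669  0.076 ]
module z 0.10486937809799339 cent [0.54312363 0.13293125 0.10356194] 1434
```

View pics/w3.png

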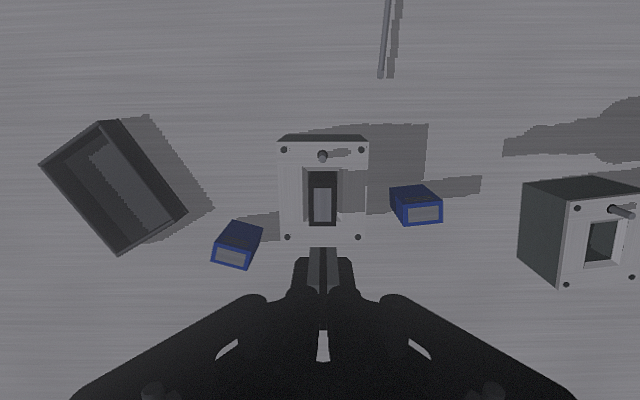

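The module is released. Its top is at 0.105 m and the pin is up at (322,156). I'll measure the strip to set the grasp.

```bash
cat > strip.py <<'E'
import sys,pickle
from h import *
s,c=pickle.load(open(sys.argv[1]+'.pkl','rb')); zt=float(sys.argv[2]); x0,y0=float(sys.argv[3]),float(sys.argv[4])
P=cloud(c,s); g=c['frame'].mean(2)
near=(abs(P[...,2]-zt)<.006)&(np.hypot(P[...,0]-x0,P[...,1]-y0)<.04)
print('top med z',np.nanmedian(P[...,2][near]))
m=(near&(g>75)).astype(np.uint8)
n,l,st,ce=cv2.connectedComponentsWithStats(m); i=1+st[1:,4].argmax()
q=onplane(c,np.argwhere(l==i)[:,::-1],zt,s)[:,:2].astype(np.float32)
print('strip',st[i],ce[i],q.mean(0),cv2.minAreaRect(q))
q=onplane(c,np.argwhere(near)[:,::-1],zt,s)[:,:2].astype(np.float32)
print('near',cv2.minAreaRect(q),np.percentile(q,[1,99],0))
E
python3 strip.py w3 .106 .539 .133; python3 strip.py w1 .09 .539 .133
```

```text
top med z 0.10499749997896374
strip [314 188  17  34 573] [321.9947644 204.4991274] [0.53889453 0.13283278] ((0.5387294888496399, 0.13284461200237274), (0.013858657330274582, 0.029551709070801735), 89.21685028076172)
near ((0.5398674011230469, 0.13295570015907288), (0.02352544665336609, 0.03960001468658447), 88.36971282958984) [[0.5202252  0.12173071]
 [0.55952231 0.14459224]]
top med z 0.08936547661096139
strip [312 172  17  31 517] [319.87234043 186.86266925] [0.5387757  0.13302414] ((0.5385010242462158, 0.1329582780599594), (0.014958244748413563, 0.028649574145674706), 89.97740936279297)
near ((0.5392413139343262, 0.1328621655702591), (0.023784151300787926, 0.040038492530584335), 89.98517608642578) [[0.51922381 0.12107379]
 [0.5592598  0.14429749]]
```

{"method": "step_arm", "body": {
  "plan": [0, 0, -0.03, 0, 0, 0, 0, 0, -0.03, 0, 0, 0, 0, 0, -0.02, 0, 0, 0, 0, 0, 0, 0, 0, 0],
  "gripper": -0.3,
  "grip_force": 20
}}

```text
clock: 7.3
eef_pos: [0.5359, 0.1322, 0.1241]
eef_rot: [3.14, -0.021, -0.013]
force: [0.2, 0.6, 0.6]
opening: 0.0557
```

{"method": "step_arm", "body": {
  "plan": [0, 0, 0, 0, 0, 0]
}}

```text
clock: 7.42
eef_pos: [0.539, 0.1329, 0.128]
eef_rot: [3.141, -0.021, -0.002]
force: [0.4, -0.3, 0.4]
opening: 0.0557
```

{"method": "step_arm", "body": {
  "plan": [0, 0, -0.012, 0, 0, 0, 0, 0, -0.012, 0, 0, 0, 0, 0, -0.01, 0, 0, 0, 0, 0, -0.007, 0, 0, 0, 0, 0, -0.004, 0, 0, 0, 0, 0, -0.002, 0, 0, 0, 0, 0, 0, 0, 0, 0]
}}

```text
clock: 8.3
eef_pos: [0.5394, 0.133, 0.0815]
eef_rot: [-3.141, 0.021, -0.0]
force: [0.2, 0.8, -0.9]
opening: 0.0558
```

{"method": "step_arm", "body": {
  "plan": [0, 0, 0, 0, 0, 0, 0, 0, 0, 0, 0, 0, 0, 0, 0, 0, 0, 0],
  "gripper": 0.2
}}

```text
clock: 8.68
eef_pos: [0.5395, 0.133, 0.0816]
eef_rot: [-3.141, 0.021, -0.001]
force: [0.2, 0.7, 0.1]
opening: 0.0343
```

```bash
python3 look.py w4
```

```text
8.675 [0.5395 0.133  0.0816] yaw -0.0132 zaxis [ 4.e-04  1.e-04 -1.e+00] [0.2  0.65 0.12] 0.034345205800878346 [ 0.2   0.18  2.   -0.    0.96  1.78]
```

View pics/w4.png

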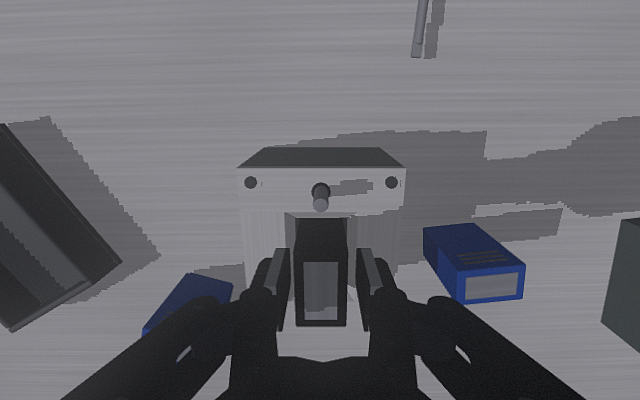

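The module sits between the pads at (320,270). I'll close gently.

{"method": "step_arm", "body": {
  "plan": [0, 0, 0, 0, 0, 0, 0, 0, 0, 0, 0, 0, 0, 0, 0, 0, 0, 0],
  "gripper": 0.4
}}

```text
clock: 9.1
eef_pos: [0.5394, 0.133, 0.0814]
eef_rot: [-3.141, 0.021, -0.0]
force: [0.8, 0.8, 0.7]
opening: 0.0258
```

{"method": "step_arm", "body": {
  "plan": [0, 0, 0, 0, 0, 0, 0, 0, 0, 0, 0, 0],
  "gripper": 0.6
}}

```text
clock: 9.35
eef_pos: [0.5394, 0.133, 0.0815]
eef_rot: [-3.141, 0.021, -0.0]
force: [0.2, 0.3, 0.7]
opening: 0.0233
```

{"method": "step_arm", "body": {
  "plan": [0, 0, 0.002, 0, 0, 0, 0, 0, 0.006, 0, 0, 0, 0, 0, 0.012, 0, 0, 0, 0, 0, 0.02, 0, 0, 0, 0, 0, 0.025, 0, 0, 0, 0, 0, 0.02, 0, 0, 0, 0, 0, 0.01, 0, 0, 0, 0, 0, 0, 0, 0, 0, 0, 0, 0, 0, 0, 0],
  "gripper": 1,
  "grip_force": 30
}}

```text
clock: 10.48
eef_pos: [0.5387, 0.1328, 0.1755]
eef_rot: [3.141, -0.021, -0.002]
force: [0.1, 0.6, -2.4]
opening: 0.0237
```

```bash
python3 look.py w5; python3 meas.py w5 | grep top
```

```text
10.475 [0.5387 0.1328 0.1755] yaw -0.0132 zaxis [-1.5e-03 -3.0e-04 -1.0e+00] [ 0.14  0.62 -2.36] 0.02369289304297709 [0.2  0.08 1.92 0.   1.14 1.78]
top [ 268  142  107  115 7445] rect ((0.5393956899642944, 0.13295121490955353), (0.08369078487157822, 0.0991462990641594), 89.20005798339844)
top [ 582  206   58  102 3783] rect ((0.48259592056274414, -0.1346096396446228), (0.10251926630735397, 0.05623870715498924), 7.137563705444336)
```

View pics/w5.png

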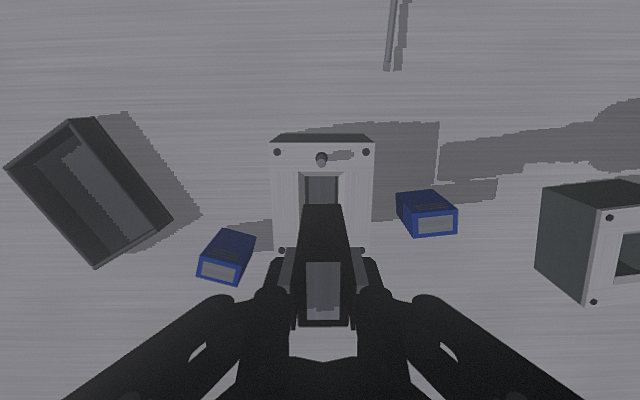

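The module is lifted, and dock_a's carrier stayed up, since its pin is still raised at (321,158). Moving above dock_b.

{"method": "step_arm", "body": {
  "plan": [-0.005, -0.026, 0.005, 0, 0, 0.011, -0.009, -0.046, 0.005, 0, 0, 0.02, -0.009, -0.047, 0, 0, 0, 0.02, -0.009, -0.047, 0, 0, 0, 0.02, -0.009, -0.047, 0, 0, 0, 0.02, -0.009, -0.047, 0, 0, 0, 0.02, -0.005, -0.026, 0, 0, 0, 0.01, 0, 0, 0, 0, 0, 0, 0, 0, 0, 0, 0, 0]
}}

```text
clock: 11.65
eef_pos: [0.4839, -0.1525, 0.1856]
eef_rot: [-3.136, -0.168, 0.002]
force: [-0.2, 1.0, -0.7]
opening: 0.0235
```

```bash
python3 look.py w6; python3 meas.py w6 | grep -v module
```

```text
11.65 [ 0.4839 -0.1525  0.1856] yaw 0.1073 zaxis [-0.0013  0.0011 -1.    ] [-0.23  1.05 -0.74] 0.023450288283235806 [-0.35 -0.02  2.01  0.    1.16  1.11]
top [   0   34   38  132 3276] rect ((0.5384809374809265, 0.10459423810243607), (0.031933192163705826, 0.09976015985012054), 88.62334442138672)
  hole [3, 40, 10, 9, 64] [ 7.9 44.4] [0.5812 0.0967 0.076 ]
  hole [0, 108, 4, 22, 53] [  0.9 120.9] [0.5229 0.1138 0.076 ]
  hole [23, 153, 9, 8, 49] [ 26.7 156.3] [0.4955 0.0975 0.076 ]
top [ 272  141  103  111 6821] rect ((0.484310120344162, -0.1537184715270996), (0.09899327158927917, 0.08365701884031296), 6.056328773498535)
  hole [274, 141, 19, 1, 19] [283. 141.] [ 0.5301 -0.1162  0.076 ]
  hole [294, 141, 40, 1, 40] [313.5 141. ] [ 0.5327 -0.1408  0.076 ]
  hole [277, 147, 8, 7, 43] [280.4 150. ] [ 0.5226 -0.1146  0.076 ]
  hole [363, 147, 7, 7, 44] [366.  150.1] [ 0.53   -0.1843  0.076 ]
  hole [318, 151, 12, 15, 135] [323.2 157.3] [ 0.5203 -0.1501  0.076 ]
  hole [281, 170, 85, 82, 3642] [321.8 215.9] [ 0.469  -0.1544  0.076 ]
  return np.nanmean(a, axis, out=out, keepdims=keepdims)
meas.py:20: RuntimeWarning: Mean of empty slice
  print('module z',np.nanmedian(z[m]),'cent',np.nanmean(P[m],0),m.sum())
```

View pics/w6.png

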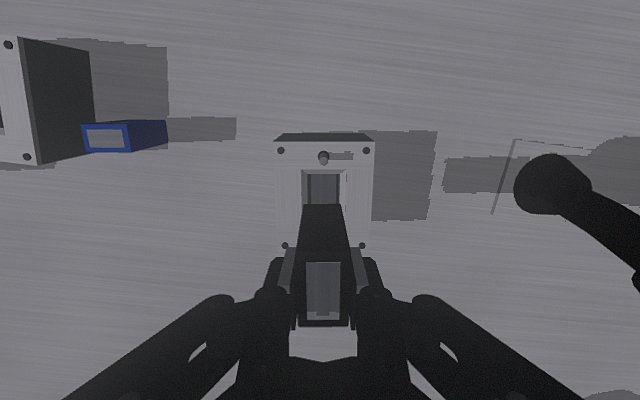

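```bash
python3 strip.py w6 .21 .484 -.1525;python3 strip.py w5 .20 .539 .133
```

```text
top med z 0.20924750972680017
strip [307 311  32   9 216] [322.35185185 315.81018519] [ 0.47035807 -0.15489313] ((0.4708022177219391, -0.15491288900375366), (0.004418639931827784, 0.01430326048284769), 6.126156806945801)
near ((0.48554185032844543, -0.15402668714523315), (0.04546329379081726, 0.045978449285030365), 47.864356994628906) [[ 0.46462136 -0.17641497]
 [ 0.50547632 -0.12912121]]
top med z 0.1991422130844448
strip [306 262  34  58 590] [319.78135593 300.0220339 ] [0.53344846 0.13300526] ((0.5381335020065308, 0.13158565759658813), (0.014640063047409058, 0.029598085209727287), 89.22684478759766)
near ((0.5402758121490479, 0.13099117577075958), (0.04541952162981033, 0.04592566192150116), 40.744651794433594) [[0.51950395 0.10780911]
 [0.56013221 0.15545988]]
```

Module and pocket agree within about 1 mm. Lowering.

{"method": "step_arm", "body": {
  "plan": [0, 0, -0.015, 0, 0, 0, 0, 0, -0.02, 0, 0, 0, 0, 0, -0.015, 0, 0, 0, 0, 0, -0.007, 0, 0, 0, 0, 0, -0.004, 0, 0, 0]
}}

```text
clock: 12.32
eef_pos: [0.4843, -0.1528, 0.1248]
eef_rot: [-3.137, -0.17, 0.001]
force: [0.2, 0.0, -0.9]
opening: 0.0233
```

{"method": "step_arm", "body": {
  "plan": [0, 0, -0.003, 0, 0, 0, 0, 0, -0.003, 0, 0, 0, 0, 0, -0.003, 0, 0, 0]
}}

```text
clock: 12.7
eef_pos: [0.4846, -0.1533, 0.1167]
eef_rot: [3.137, 0.169, 0.001]
force: [1.0, 0.6, -1.3]
opening: 0.0235
```

{"method": "step_arm", "body": {
  "plan": [0, 0, -0.003, 0, 0, 0, 0, 0, -0.003, 0, 0, 0]
}}

```text
clock: 12.95
eef_pos: [0.4843, -0.1531, 0.1103]
eef_rot: [3.137, 0.169, 0.0]
force: [0.1, 0.2, -1.9]
opening: 0.0236
```

{"method": "step_arm", "body": {
  "plan": [0, 0, -0.003, 0, 0, 0, 0, 0, -0.003, 0, 0, 0]
}}

```text
clock: 13.2
eef_pos: [0.4843, -0.1531, 0.1042]
eef_rot: [3.137, 0.169, 0.0]
force: [-0.5, -0.8, -0.8]
opening: 0.023
```

{"method": "step_arm", "body": {
  "plan": [0, 0, -0.005, 0, 0, 0, 0, 0, -0.005, 0, 0, 0, 0, 0, -0.004, 0, 0, 0]
}}

```text
clock: 13.58
eef_pos: [0.4841, -0.153, 0.0899]
eef_rot: [-3.137, -0.169, 0.001]
force: [-0.1, 0.5, -1.5]
opening: 0.0232
```

{"method": "step_arm", "body": {
  "plan": [0, 0, -0.003, 0, 0, 0, 0, 0, -0.002, 0, 0, 0]
}}

```text
clock: 13.82
eef_pos: [0.4842, -0.153, 0.0851]
eef_rot: [-3.137, -0.169, 0.0]
force: [0.6, -0.5, -0.8]
opening: 0.0237
```

{"method": "step_arm", "body": {
  "plan": [0, 0, -0.001, 0, 0, 0, 0, 0, -0.001, 0, 0, 0]
}}

```text
clock: 14.08
eef_pos: [0.4844, -0.1531, 0.0834]
eef_rot: [3.137, 0.169, 0.0]
force: [0.7, -0.8, -1.8]
opening: 0.0237
```

{"method": "step_arm", "body": {
  "plan": [0, 0, -0.001, 0, 0, 0, 0, 0, -0.001, 0, 0, 0]
}}

```text
clock: 14.32
eef_pos: [0.4844, -0.1531, 0.0814]
eef_rot: [3.137, 0.169, 0.0]
force: [0.2, 0.1, 0.7]
opening: 0.0232
```

{"method": "step_arm", "body": {
  "plan": [0, 0, -0.001, 0, 0, 0, 0, 0, 0, 0, 0, 0]
}}

```text
clock: 14.58
eef_pos: [0.4845, -0.1531, 0.0806]
eef_rot: [3.137, 0.169, 0.0]
force: [-0.6, -0.2, 2.6]
opening: 0.0236
```

The module rests on the carrier. I'll release it and raise the tool clear.

{"method": "step_arm", "body": {
  "plan": [0, 0, 0, 0, 0, 0, 0, 0, 0, 0, 0, 0, 0, 0, 0, 0, 0, 0, 0, 0, 0.004, 0, 0, 0],
  "gripper": -0.3
}}

```text
clock: 15.08
eef_pos: [0.484, -0.1529, 0.0842]
eef_rot: [-3.137, -0.169, 0.001]
force: [-0.2, -0.7, -0.2]
opening: 0.0558
```

{"method": "step_arm", "body": {
  "plan": [0, 0, 0.015, 0, 0, 0, 0, 0, 0.025, 0, 0, 0, 0, 0, 0.04, 0, 0, 0, 0, 0, 0.03, 0, 0, 0, 0, 0, 0.015, 0, 0, 0, 0, 0, 0, 0, 0, 0, 0, 0, 0, 0, 0, 0]
}}

```text
clock: 15.95
eef_pos: [0.4834, -0.1527, 0.208]
eef_rot: [-3.136, -0.169, 0.003]
force: [-0.9, -0.3, -1.2]
opening: 0.0554
```

```bash
python3 look.py w7; python3 strip.py w7 .106 .484 -.1535;
```

```text
15.95 [ 0.4834 -0.1527  0.208 ] yaw 0.1078 zaxis [-2.1e-03  8.0e-04 -1.0e+00] [-0.87 -0.26 -1.22] 0.055399763754609574 [-0.36 -0.04  1.98  0.    1.2   1.11]
top med z 0.10499196758300167
strip [314 185  18  34 608] [322.49835526 201.44901316] [ 0.48403293 -0.15360783] ((0.4838234782218933, -0.15362752974033356), (0.02902735024690628, 0.014477706514298916), 6.143278121948242)
near ((0.48484665155410767, -0.15318410098552704), (0.04061349481344223, 0.023237332701683044), 6.912830829620361) [[ 0.4646107  -0.16598278]
 [ 0.50446903 -0.14062397]]
```

View pics/w7.png

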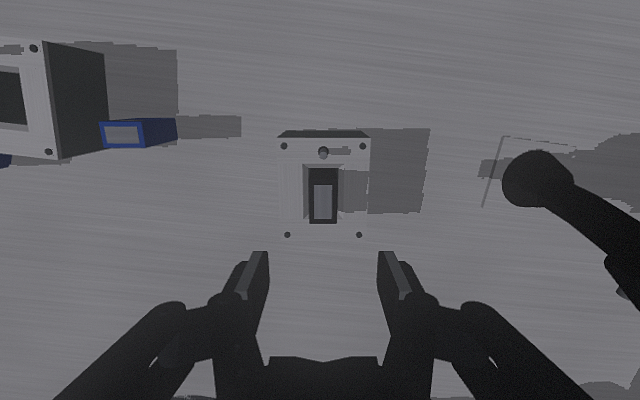

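The module stands upright in dock_b, with its strip at (322,201) and its top at 0.105 m. I'll shut the fingers and press.

{"method": "step_arm", "body": {
  "plan": [0, -0.0007, -0.02, 0, 0, 0, 0, 0, -0.03, 0, 0, 0, 0, 0, -0.02, 0, 0, 0, 0, 0, -0.012, 0, 0, 0, 0, 0, -0.006, 0, 0, 0, 0, 0, 0, 0, 0, 0, 0, 0, 0, 0, 0, 0],
  "gripper": 1,
  "grip_force": 40
}}

```text
clock: 16.88
eef_pos: [0.485, -0.154, 0.1222]
eef_rot: [3.136, 0.169, 0.002]
force: [0.5, -0.1, 0.4]
opening: -0.0002
```

{"method": "step_arm", "body": {
  "plan": [0, 0, -0.003, 0, 0, 0, 0, 0, -0.002, 0, 0, 0, 0, 0, -0.002, 0, 0, 0, 0, 0, -0.001, 0, 0, 0, 0, 0, -0.001, 0, 0, 0, 0, 0, -0.001, 0, 0, 0]
}}

```text
clock: 17.62
eef_pos: [0.4843, -0.1538, 0.1113]
eef_rot: [3.137, 0.169, 0.0]
force: [-0.7, -0.1, 0.1]
opening: 0.0
```

{"method": "step_arm", "body": {
  "plan": [0, 0, -0.002, 0, 0, 0, 0, 0, -0.001, 0, 0, 0, 0, 0, -0.001, 0, 0, 0, 0, 0, -0.001, 0, 0, 0, 0, 0, -0.001, 0, 0, 0]
}}

```text
clock: 18.25
eef_pos: [0.4844, -0.1538, 0.1055]
eef_rot: [3.137, 0.169, 0.0]
force: [0.6, -0.8, 1.0]
opening: -0.0003
```

{"method": "step_arm", "body": {
  "plan": [0, 0, -0.001, 0, 0, 0, 0, 0, -0.001, 0, 0, 0, 0, 0, -0.001, 0, 0, 0, 0, 0, -0.001, 0, 0, 0]
}}

```text
clock: 18.75
eef_pos: [0.4844, -0.1538, 0.1014]
eef_rot: [3.137, 0.169, 0.0]
force: [-0.9, -0.7, 2.2]
opening: 0.0001
```

{"method": "step_arm", "body": {
  "plan": [0, 0, -0.001, 0, 0, 0, 0, 0, -0.001, 0, 0, 0, 0, 0, -0.001, 0, 0, 0, 0, 0, -0.001, 0, 0, 0]
}}

```text
clock: 19.25
eef_pos: [0.4844, -0.1538, 0.0974]
eef_rot: [3.137, 0.169, 0.0]
force: [-0.9, -0.0, 2.7]
opening: 0.0001
```

{"method": "step_arm", "body": {
  "plan": [0, 0, -0.001, 0, 0, 0, 0, 0, -0.001, 0, 0, 0, 0, 0, -0.001, 0, 0, 0]
}}

```text
clock: 19.62
eef_pos: [0.4844, -0.1538, 0.0945]
eef_rot: [3.137, 0.169, 0.0]
force: [-1.1, 0.1, 4.1]
opening: -0.0001
```

{"method": "step_arm", "body": {
  "plan": [0, 0, -0.001, 0, 0, 0, 0, 0, -0.001, 0, 0, 0]
}}

```text
clock: 19.88
eef_pos: [0.4844, -0.1538, 0.0924]
eef_rot: [3.137, 0.169, 0.0]
force: [-0.9, -0.8, 4.6]
opening: -0.0002
```

{"method": "step_arm", "body": {
  "plan": [0, 0, -0.001, 0, 0, 0, 0, 0, -0.001, 0, 0, 0, 0, 0, -0.001, 0, 0, 0]
}}

```text
clock: 20.25
eef_pos: [0.4844, -0.1538, 0.0894]
eef_rot: [3.137, 0.169, 0.0]
force: [-0.9, 0.3, 3.7]
opening: -0.0003
```

{"method": "step_arm", "body": {
  "plan": [0, 0, -0.001, 0, 0, 0]
}}

```text
clock: 20.38
eef_pos: [0.4844, -0.1538, 0.0883]
eef_rot: [3.137, 0.169, 0.0]
force: [0.5, 0.1, 3.3]
opening: 0.0004
```

{"method": "step_arm", "body": {
  "plan": [0, 0, -0.001, 0, 0, 0]
}}

```text
clock: 20.5
eef_pos: [0.4844, -0.1538, 0.0873]
eef_rot: [3.137, 0.169, 0.0]
force: [-0.9, 0.5, 4.6]
opening: 0.0
```

{"method": "step_arm", "body": {
  "plan": [0, 0, -0.0008, 0, 0, 0]
}}

```text
clock: 20.62
eef_pos: [0.4844, -0.1538, 0.0865]
eef_rot: [-3.137, -0.169, -0.0]
force: [0.1, 0.3, 3.3]
opening: -0.0002
```

{"method": "step_arm", "body": {
  "plan": [0, 0, -0.0008, 0, 0, 0]
}}

```text
clock: 20.75
eef_pos: [0.4843, -0.1538, 0.0857]
eef_rot: [3.137, 0.169, 0.0]
force: [-0.6, -0.7, 3.6]
opening: -0.0003
```

{"method": "step_arm", "body": {
  "plan": [0, 0, -0.0008, 0, 0, 0]
}}

```text
clock: 20.88
eef_pos: [0.4844, -0.1538, 0.085]
eef_rot: [3.137, 0.169, 0.0]
force: [-0.4, -0.6, 3.5]
opening: 0.0002
```

{"method": "step_arm", "body": {
  "plan": [0, 0, -0.0006, 0, 0, 0]
}}

```text
clock: 21.0
eef_pos: [0.4844, -0.1538, 0.0843]
eef_rot: [3.137, 0.169, 0.0]
force: [-0.5, -0.2, 3.7]
opening: 0.0001
```

{"method": "step_arm", "body": {
  "plan": [0, 0, -0.0006, 0, 0, 0]
}}

```text
clock: 21.12
eef_pos: [0.4843, -0.1538, 0.0837]
eef_rot: [3.137, 0.169, 0.0]
force: [0.2, 0.2, 2.6]
opening: -0.0
```

{"method": "step_arm", "body": {
  "plan": [0, 0, -0.0006, 0, 0, 0]
}}

```text
clock: 21.25
eef_pos: [0.4844, -0.1538, 0.0832]
eef_rot: [3.137, 0.169, 0.0]
force: [0.7, -0.2, 4.0]
opening: -0.0
```

{"method": "step_arm", "body": {
  "plan": [0, 0, -0.0006, 0, 0, 0]
}}

```text
clock: 21.38
eef_pos: [0.4844, -0.1538, 0.0827]
eef_rot: [3.137, 0.169, 0.0]
force: [0.5, -0.2, 4.8]
opening: 0.0003
```

{"method": "step_arm", "body": {
  "plan": [0, 0, -0.0006, 0, 0, 0]
}}

```text
clock: 21.5
eef_pos: [0.4845, -0.1538, 0.0824]
eef_rot: [3.137, 0.169, 0.0]
force: [-1.0, -0.2, 8.1]
opening: 0.0003
```

{"method": "step_arm", "body": {
  "plan": [0, 0, -0.0006, 0, 0, 0]
}}

```text
clock: 21.62
eef_pos: [0.4846, -0.1539, 0.0821]
eef_rot: [3.137, 0.169, 0.001]
force: [-1.9, 0.6, 9.4]
opening: 0.0002
```

{"method": "step_arm", "body": {
  "plan": [0, 0, -0.0005, 0, 0, 0]
}}

```text
clock: 21.75
eef_pos: [0.4848, -0.154, 0.082]
eef_rot: [3.137, 0.169, 0.001]
force: [-2.7, 1.0, 11.7]
opening: 0.0
```

{"method": "step_arm", "body": {
  "plan": [0, 0, -0.0005, 0, 0, 0]
}}

```text
clock: 21.88
eef_pos: [0.4849, -0.154, 0.0818]
eef_rot: [3.136, 0.169, 0.001]
force: [-2.5, 1.5, 14.0]
opening: -0.0002
```

{"method": "step_arm", "body": {
  "plan": [0, 0, -0.0002, 0, 0, 0, 0, 0, 0, 0, 0, 0]
}}

```text
clock: 22.12
eef_pos: [0.485, -0.1541, 0.0818]
eef_rot: [3.136, 0.169, 0.002]
force: [-3.8, 0.9, 12.6]
opening: 0.0001
```

Force is 13 to 14 N at the stop. I'll back off slowly and look.

{"method": "step_arm", "body": {
  "plan": [0, 0, 0.0015, 0, 0, 0, 0, 0, 0.0015, 0, 0, 0, 0, 0, 0.0015, 0, 0, 0, 0, 0, 0.002, 0, 0, 0, 0, 0, 0.002, 0, 0, 0]
}}

```text
clock: 22.75
eef_pos: [0.4843, -0.1537, 0.0886]
eef_rot: [-3.137, -0.169, 0.0]
force: [0.5, -0.4, 2.4]
opening: 0.0
```

{"method": "step_arm", "body": {
  "plan": [0, 0, 0.005, 0, 0, 0, 0, 0, 0.02, 0, 0, 0, 0, 0, 0.035, 0, 0, 0, 0, 0, 0.035, 0, 0, 0, 0, 0, 0.02, 0, 0, 0, 0, 0, 0, 0, 0, 0, 0, 0, 0, 0, 0, 0]
}}

```text
clock: 23.62
eef_pos: [0.4834, -0.1534, 0.2024]
eef_rot: [-3.136, -0.169, 0.003]
force: [0.4, 0.1, -0.1]
opening: 0.0004
```

```bash
python3 look.py w8; python3 strip.py w8 .09 .484 -.1535;python3 - <<'E'
from h import *
c=manip.capture('top'); cv2.imwrite('pics/top1.png',cv2.resize(c['frame'][190:290,190:440,::-1],None,fx=3,fy=3))
E
```

```text
23.625 [ 0.4834 -0.1534  0.2024] yaw 0.1078 zaxis [-2.e-03  8.e-04 -1.e+00] [ 0.43  0.07 -0.13] 0.0004034369481072625 [-0.36 -0.03  1.99  0.    1.19  1.11]
top med z 0.08883427657989174
strip [313 182  18  33 554] [321.81046931 197.75631769] [ 0.48399633 -0.1536695 ] ((0.48360079526901245, -0.15353649854660034), (0.029221832752227783, 0.014583345502614975), 6.56112813949585)
near ((0.4851209819316864, -0.15318605303764343), (0.0400652177631855, 0.023607328534126282), 6.852144241333008) [[ 0.46520002 -0.16615947]
 [ 0.50450174 -0.14076725]]
```

View pics/w8.png

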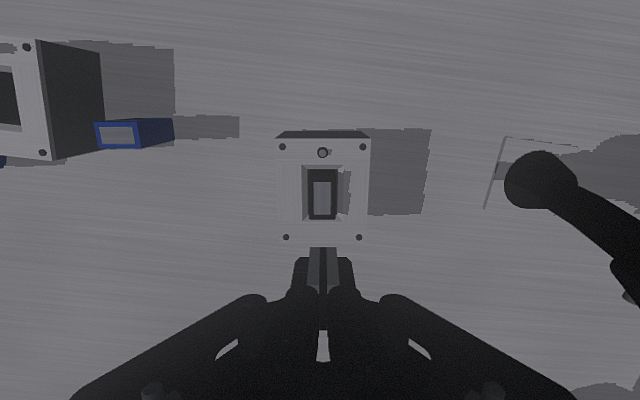

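```bash
python3 - <<'E'
from h import *
s=manip.get_state();c=manip.capture('side'); cv2.imwrite('pics/side1.png',cv2.resize(c['frame'][160:320,140:480,::-1],None,fx=2.3,fy=2.3))
print(s['clock'],s['force'])
E
```

```text
23.725 [-0.29584088  0.0646344   0.29838876]
```

View pics/side1.png

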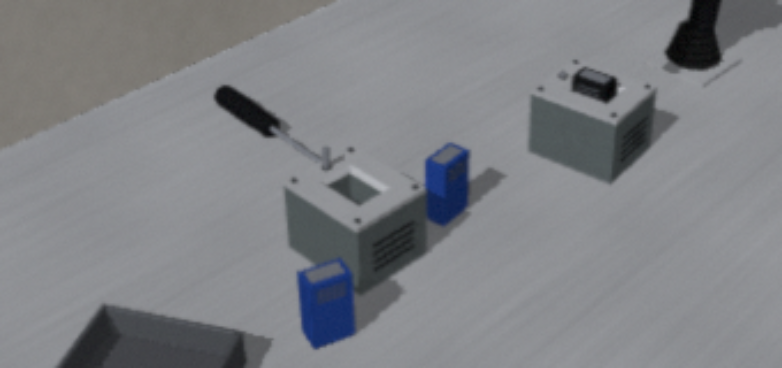

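The wrist view shows the module locked in dock_b, with its strip at (322,198) and its top at about 0.089 m, roughly 16 mm below the raised position. Dock_b's pin is down at (322,152). The side view shows dock_a empty with its pin up at (326,157).

```bash
python3 -c "
from workcell import manip
print(manip.sign_off())"
```

```text
the job is handed in; nothing more can be done
None
```

The black module is now locked down in dock_b. I handed the job in at about 24 s of the 61 s; no verdict was reported.

- **Release and transfer:** I pressed the module in dock_a to the stop (peak reading about 14.5 N). Its carrier sprang up, and I lifted the module out and lowered it upright into dock_b.
- **Locking:** I pressed it down slowly. The stop took hold at about 23–24 mm depth, with a peak reading of about 14 N, and then I backed off.
- **Last checks:** After I let go, the module's top measured about 0.089 m, so the carrier is held roughly 16 mm down. The strip on its top face is within about 1 mm of the pocket centre. Dock_b's pin is low, dock_a is empty with its pin still up, and the arm was clear at about 0.20 m. The joystick, screwdriver and tray looked undisturbed in the pictures, but I did not measure their positions again.

I felt no distinct click in the noisy force readings. I judged it from the rise to 13–14 N at the stop and from the locked height afterwards. None of the checks failed or disagreed.

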